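# Clear the light gauge, then hold the glass check cell in its beam

### The job

Clear the light gauge first: put the pin standing between its housings into the narrow tray and the bushing into the square tray. Then take the glass check cell from its holder by its two frosted faces only, no finger on the clear faces, and hold it upright and still midway between the housings, clear faces towards the lenses and its window centred on the beam, without knocking the gauge. Finish while still holding it there, clear of the gauge, and leave everything else where it is.

Things in the scene. Friction and masses are not known exactly. Their poses are not given: they have to be found in the camera images.
- gauge: light gauge, fixed: a grey base plate 100 (x) x 250 (y) x 10 mm high with two aluminium housings on it, each 75 (x) x 55 (y) mm, tops 75 mm above the table, inner faces at y = -65 and +65 mm, so 130 mm apart; a lens on each inner face. Nothing spans the gap. Origin: centre of the underside, on the table. The light runs along its y axis from lens to lens.
- beam (a point): the middle of the light path, midway between the lenses: 50 mm above the gauge's origin (40 mm above its base plate), axes as the gauge's
- pin: plain steel pin, solid cylinder 22 mm diameter, 60 mm tall, about 170 g, standing upright and loose on the gauge's base plate in the gap. Origin: centre of its underside, z up along its axis.
- bushing: plain steel bushing, a tube of 38 mm outer and 22 mm inner diameter, 50 mm tall, about 250 g, standing upright and loose on the gauge's base plate in the gap beside the pin. Pin and bushing may stand either way round, 52 mm or more between their axes. Origin: centre of its underside, z up along its axis.
- narrow_tray: narrow grey open tray for pins, fixed: 60 (x) x 112 (y) x 22 mm high outside, walls and floor 3 mm thick, empty. Origin: centre of its underside, on the table.
- square_tray: square grey open tray for bushings, fixed: 88 x 88 x 22 mm high outside, walls and floor 3 mm thick, empty. Origin: centre of its underside, on the table. The trays and the cell holder may each stand at any of three places beside the gauge.
- holder: wooden cell holder, fixed: 52 (x) x 68 (y) x 18 mm high with a pocket 28 (x) x 44 (y) mm, 10 mm deep, in which the cell stands. Origin: centre of its underside, on the table.
- cell: solid glass block 24 (x) x 40 (y) x 80 mm tall, about 180 g, standing loose in the holder, axes along the holder's, underside 8 mm above the table. The whitish frosted faces, to be gripped, are the broad ones on its +x and -x sides, 24 mm apart; the clear faces, for the light, are the narrow ones on +y and -y, 40 mm apart. Both ways round are alike. Origin: centre of its underside, z up.
- window (a point): the centre of the cell's window, inside the glass on its axis, 28 mm above the cell's underside; this point belongs on the beam
- can: bystander: ribbed steel can, 76 mm diameter, 110 mm tall, upright, loose; origin: centre of its underside
- hammer: bystander: hammer lying on the table, loose; origin: on the table under it, x along the handle towards the head
- drill_bit: bystander: drill bit 115 mm long, 12 mm thick, lying loose along its x axis; origin: on the table near its middle
- angle_block: bystander: small L-shaped aluminium block 45 x 35 x 40 mm high, loose; origin: centre of its underside
- jar: bystander: glass jar with steel cap, 56 mm diameter, 75 mm tall, loose; origin: centre of its underside

How it is judged:
By the outcome, as a careful person would: the job done as asked, in the order asked, and still so for the second after the job is handed in, while the arm keeps its last pose, push and grip.
It also fails if it takes over 64 s, if anything falls off the work surface, if the arm or the gripper's body presses on something with over 40 N, if the wrist force passes 120 N, or if a joint passes its speed limit or range.

### The arm

A 6-joint arm with a two-finger parallel gripper is mounted at the origin on the work surface. World frame = base frame: x ahead of the robot, y to its left, z up, the work surface at z = 0. Lengths are in mm, angles in rad, forces in N, time in s.
With the tool pointing down it reaches from about 350 to 725 mm from the base axis. Payload 4.3 kg.
Tool frame: the origin (TCP) lies at the very end of the fingers, on their centre line; the grasp point (between the pads) lies 19 mm behind it; z points along the fingers, y is the line along which they close (so a half turn about z gives the same grasp; the last joint's range is limited). The gripper opens to 85 mm and grips with 20 to 120 N. Pads are 22 mm wide; open, the fingers measure 114 mm over their backs; the gripper's body (76 mm by 85 mm) begins 54 mm behind the grasp point. The pads swing forward as they close: fully open they stand 13 mm farther back than shut.
Start: joints at [0.992, 0.377, 0.081, 1.274, 0, 1.46], TCP at [259.807, 512.998, 231.329] pointing down, gripper open.
Joint ranges: [-2.72, 2.72], [-0.84, 1.66], [-1.02, 1.22], [-1.77, 2.12], [-1.37, 1.28], [-3.14, 3.14]. Speed limits (rad/s): [2.57, 2.57, 3.14, 3.14, 3.14, 3.14].

### API

Orientations are given as [roll, pitch, yaw] about the fixed x, y, z axes, in that order (R = Rz(yaw) Ry(pitch) Rx(roll)).
In Python, from station import sense, optics, sign_off gives the robot as it stands.
- The arm moves only by the tool step_arm, never from a script. Its argument "steps" is a list of rows, each a list of 5 numbers: the shift along the tool's x, y, z in mm, then the turn about the tool's z in rad, then the opening, from -1 (shut) to 1 (fully open). In form: [[x, y, z, yaw, fingers], ...]. A call has 1 to 12 rows; each row shifts and turns the commanded pose from where the row before left it, along the tool's axes as they then stand; what a row does not reach is not made up. A row lasts 1/8 s, in which the tool goes at most 62.5 mm and 10.7 degrees, less where a joint would pass 70% of its speed; a pose out of reach is approached as far as the arm can. A call with a gripper value outside its range is refused whole. The fingers move at their own pace and stop on an object; "squeeze" is the grip in N (left out, the last holds). Time passes only in rows, so rows that do not move let the fingers close. It gives the time, the measured TCP pose, the force and the opening at its end, in the units of the state.
- sense(): the state, without advancing time (a new reading comes with each control period).
- optics.snapshot(name): name is "scene" or "top" or "wrist"; returns a dict with "image" (420x560x3 uint8, red, green, blue), "range_z" (420x560 float32, mm along the optical axis (not along the pixel's ray), 0 where there is no reading), "mtx" (3x3 intrinsics, pixels), "rvec" (rotation vector, rad) and "tvec" (3), from world to camera coordinates, as OpenCV has them. Camera axes: x right, y down, z forward; pixel columns grow to the right and rows downward; lengths in mm; the calibration is good to about 2 mm. The wrist camera is an equidistant fisheye: a pixel r from the principal point sees the ray r / f radians off the axis. A picture is of the moment at which its call begins.
- sign_off(): hands the job in, once; it reports no verdict.
The state is a dict: "clock": time; "joints": joint angles; "qd": joint speeds; "joint_efforts": joint torques, N m; "eef_pos": TCP position; "orientation": TCP orientation; "wrist_force": force on the tool from outside, world axes, zero at the start; "moment": the same for the moment, N m; "width": finger opening in mm.
Only numpy, scipy, OpenCV 4.12 (cv2) and the standard library are available. Lean on these libraries where they do the work, as an engineer would, in place of code of your own. Each camera call takes 0.05 s, during which the arm holds its last target. There are 200 camera calls.

## Working session

There is one attempt and no reset: what is moved stays moved. The work goes in short steps, Python scripts to look and compute and a tool call to move; the robot and the scene stay as the last step left them, time stands still between calls to the robot, and variables do not carry over. Pictures are saved under pics/ and viewed, on a budget of 10 in all, crops included, one or two more only if the job needs it, and the job is handed in when it is done.

Besides the shell and the picture viewer there is one more tool, called after "Call:" as a command line: name --pt "numbers of a row" for each row, then --argument value for the rest. step_arm: Moves the arm, as the interface text tells. Its arguments: {"type":"object","properties":{"steps":{"type":"array","items":{"type":"array","items":{"type":"number"}}},"squeeze":{"type":"number"}},"required":["steps"]}

```bash
ls; mkdir -p pics
cat > h.py <<'E'
import numpy as np, cv2
from station import sense, optics, sign_off
def cloud(s):
    z=s["range_z"]; K=s["mtx"]; R=cv2.Rodrigues(np.array(s["rvec"],float))[0]; t=np.array(s["tvec"],float).ravel()
    v,u=np.mgrid[0:z.shape[0],0:z.shape[1]]
    P=np.stack([(u-K[0,2])/K[0,0]*z,(v-K[1,2])/K[1,1]*z,z],-1)
    W=(P-t)@R   # R^T (P-t)
    W[z==0]=np.nan
    return W
def save(n,im): cv2.imwrite("pics/"+n,cv2.cvtColor(im,cv2.COLOR_RGB2BGR))
E
python3 - <<'E'
from h import *
print(sense())
for n in ("top","scene"):
    s=optics.snapshot(n); save(n+"0.png",s["image"]); np.savez(n+"0.npz",**s)
    print(n,s["mtx"],s["rvec"],s["tvec"])
    W=cloud(s)
    if n=="top":
        # height map colored
        zz=W[...,2]; print(np.nanpercentile(zz,[1,10,50,90,99]))
E
```

```text
pics
{'clock': 0.0, 'joints': array([ 9.91683445e-01,  3.78065662e-01,  7.96370445e-02,  1.27441958e+00,
       -1.90709771e-05,  1.46048719e+00]), 'qd': array([-1.35125361e-03,  7.59373327e-04,  3.70859032e-04,  4.68810841e-05,
       -1.88377168e-03, -8.09763094e-05]), 'joint_efforts': array([-5.84414693e-05, -4.63609779e+01,  2.69871998e+01,  2.09896424e-02,
       -9.07714565e-06, -9.42790251e-06]), 'eef_pos': array([259.43699388, 512.40427593, 230.36372699]), 'orientation': array([-3.13955115e+00, -2.06926667e-04,  2.67278872e+00]), 'wrist_force': array([-0.11712212, -0.14245844,  0.31634637]), 'moment': array([-0.01214088,  0.01162525,  0.0045402 ]), 'width': 85.49294591640142}
top [[492.34924505   0.         279.50761579]
 [  0.         492.34924505 206.34462954]
 [  0.           0.           1.        ]] [ 1.95535316 -2.23635623  0.26904265] [ 70.34224047 603.29467348 887.62653747]
[-756.23443497 -746.3176577     1.58784139   21.94064785   78.82608111]
scene [[434.71919071   0.         278.77354325]
 [  0.         434.71919071 213.71938036]
 [  0.           0.           1.        ]] [ 1.42333703  1.89562156 -1.03753208] [ 164.30752238 -249.08346186 1430.03779959]
```

View pics/top0.png

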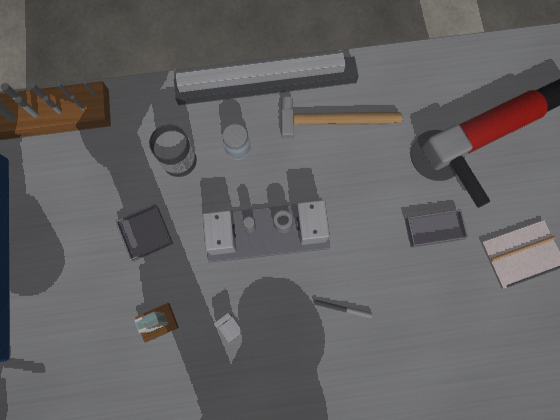

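View pics/scene0.png

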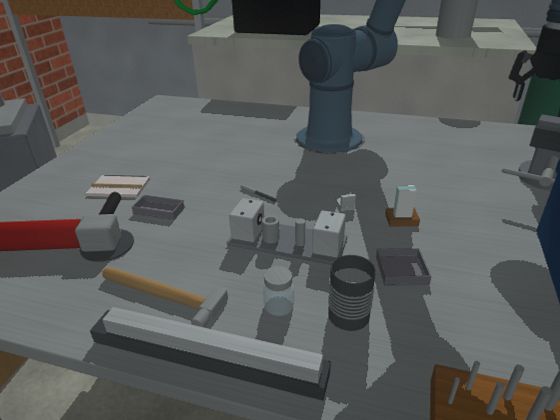

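The top view shows the housings at about (219,232) and (313,222), the pin at (249,225) and the bushing at (283,221). The square tray is at (145,232), the narrow tray at (436,226), and the holder with the cell at (157,322). The scene view agrees. Next I measure positions from depth.

```bash
cat >> h.py <<'E'
def fit(W,box,lo,hi):
    u0,v0,u1,v1=box; P=W[v0:v1,u0:u1].reshape(-1,3); P=P[(P[:,2]>lo)&(P[:,2]<hi)]
    c,sz,a=cv2.minAreaRect(P[:,:2].astype(np.float32))
    return dict(n=len(P),c=np.round(c,1),sz=np.round(sz,1),ang=round(a,1),z=round(float(np.median(P[:,2])),1),mean=np.round(P.mean(0),1))
E
python3 - <<'E'
from h import *
s=dict(np.load("top0.npz")); W=cloud(s)
P=W[280:400,260:380].reshape(-1,3)
for n,b,lo,hi in [("table",(380,320,480,400),-20,20),("houL",(195,200,243,262),68,82),("houR",(290,190,335,250),68,82),("hous",(195,190,335,262),68,82),
 ("base",(195,190,335,262),6,14),("pin",(240,205,262,245),60,76),("pinlow",(240,205,262,245),30,76),("bush",(270,205,298,240),52,68),
 ("narrow",(400,200,472,250),15,28),("narrowfl",(400,200,472,250),1.5,8),("square",(110,200,178,265),15,28),("sqall",(110,200,178,265),8,28),
 ("holder",(130,300,185,348),13,22),("cell",(130,300,185,348),70,100),("cell2",(130,300,185,348),25,100),("angle",(205,305,250,350),5,50),("can",(145,120,200,180),95,120),("jar",(220,120,255,165),60,85),("bit",(305,285,380,325),4,20),("hammer",(275,85,410,140),4,60)]:
    try: print(n,fit(W,b,lo,hi))
    except Exception as e: print(n,e)
E
```

```text
table {'n': 7976, 'c': array([ 281.5, -263.9]), 'sz': array([203.9, 148.1]), 'ang': 82.4, 'z': 1.9, 'mean': array([ 281.2, -262. ,    1.9])}
houL {'n': 1093, 'c': array([576.4, 113.6]), 'sz': array([55.1, 74.7]), 'ang': 88.8, 'z': 76.1, 'mean': array([575.3, 113. ,  76. ])}
houR {'n': 1077, 'c': array([572.8, -71.2]), 'sz': array([55.1, 75.3]), 'ang': 88.6, 'z': 76.4, 'mean': array([571.5, -70.9,  76.3])}
hous {'n': 2264, 'c': array([574.8,  21.1]), 'sz': array([239.9,  75.4]), 'ang': 88.8, 'z': 76.1, 'mean': array([573.9,  23.1,  75.9])}
base {'n': 2787, 'c': array([587.3,  22.6]), 'sz': array([277.3, 146.8]), 'ang': 83.1, 'z': 11.2, 'mean': array([565.5,  23.5,  11.1])}
pin {'n': 105, 'c': array([584.7,  53.6]), 'sz': array([20.9, 20.3]), 'ang': 66.2, 'z': 71.1, 'mean': array([584.5,  53.1,  70.6])}
pinlow {'n': 136, 'c': array([584.7,  53.4]), 'sz': array([21.2, 20.4]), 'ang': 70.6, 'z': 70.2, 'mean': array([582.8,  52.9,  65.2])}
bush {'n': 220, 'c': array([583., -20.]), 'sz': array([47.9, 37.5]), 'ang': 88.0, 'z': 60.9, 'mean': array([582.9, -15.6,  60.5])}
narrow {'n': 368, 'c'
[... 911 characters left out ...]
1.4, 253.9,  77.9])}
angle {'n': 491, 'c': array([396.3, 123.6]), 'sz': array([83.8, 85.3]), 'ang': 85.3, 'z': 12.0, 'mean': array([394.2, 119.4,  17.8])}
can {'n': 364, 'c': array([753.5, 187.4]), 'sz': array([72.9, 73.6]), 'ang': 63.4, 'z': 106.4, 'mean': array([754.5, 188. , 105.3])}
jar {'n': 493, 'c': array([764.7,  59.2]), 'sz': array([48.2, 48.9]), 'ang': 82.0, 'z': 76.0, 'mean': array([762.8,  59.6,  75.4])}
bit {'n': 593, 'c': array([ 407.6, -110.5]), 'sz': array([149.6,  76.5]), 'ang': 82.3, 'z': 8.3, 'mean': array([ 403.5, -111.7,    8.7])}
hammer {'n': 2539, 'c': array([ 817.4, -179.3]), 'sz': array([297.9, 128.8]), 'ang': 82.5, 'z': 23.0, 'mean': array([ 810.4, -151.8,   19.2])}
```

```bash
cat >> h.py <<'E'
def delta(target,yaw=None):
    "tool-frame shift (after turning in place to yaw) and turn about tool z"
    st=sense(); p=np.array(st["eef_pos"]); y0=st["orientation"][2]; yaw=y0 if yaw is None else yaw
    d=np.array(target)-p; c,s=np.cos(yaw),np.sin(yaw)
    turn=-((yaw-y0+np.pi)%(2*np.pi)-np.pi)
    print("clock",round(st["clock"],2),"pos",p.round(1),"rpy",np.round(st["orientation"],4),"F",np.round(st["wrist_force"],1),"w",round(st["width"],1))
    print("turn",round(turn,3),"shift",np.round([c*d[0]+s*d[1], s*d[0]-c*d[1], -d[2]],1))
def circle(P):
    from scipy.optimize import least_squares
    r=least_squares(lambda q:np.hypot(P[:,0]-q[0],P[:,1]-q[1])-q[2],[*P[:,:2].mean(0),15],loss="soft_l1")
    return r.x.round(1)
E
python3 - <<'E'
from h import *
s=dict(np.load("top0.npz")); W=cloud(s)
for n,b,lo,hi in [("pin",(240,205,262,245),60,76),("bush",(270,205,298,240),52,68)]:
    u0,v0,u1,v1=b; M=(W[v0:v1,u0:u1,2]>lo)&(W[v0:v1,u0:u1,2]<hi)
    k,l,st,c=cv2.connectedComponentsWithStats(M.astype(np.uint8)); i=1+np.argmax(st[1:,4])
    Q=W[v0:v1,u0:u1][l==i]; h=cv2.convexHull(Q[:,:2].astype(np.float32))[:,0]
    print(n,len(Q),Q.mean(0).round(1),"hull circle",circle(h), cv2.minEnclosingCircle(h))
delta([584.6,53.3,150],1.551)
E
```

```text
pin 105 [584.5  53.1  70.6] hull circle [584.9  53.2  10.5] ((585.0819091796875, 53.24125671386719), 10.940398216247559)
bush 205 [582.9 -13.6  60.5] hull circle [583.3 -13.8  18.5] ((583.5584716796875, -13.279704093933105), 19.11823081970215)
clock 0.1 pos [259.5 512.5 230.5] rpy [-3.1398e+00 -2.0000e-04  2.6728e+00] F [0.1 0.1 0.2] w 85.3
turn 1.122 shift [-452.7  334.2   80.5]
```

Call:
step_arm --pt "0 0 0 0.16 1" --pt "0 0 0 0.16 1" --pt "0 0 0 0.16 1" --pt "0 0 0 0.16 1" --pt "0 0 0 0.16 1" --pt "0 0 0 0.16 1" --pt "0 0 0 0.16 1" --squeeze 50

```text
clock: 0.98
eef_pos: [259.6, 512.7, 230.7]
orientation: [-3.141, 0.001, 1.548]
wrist_force: [-0.6, 1.2, 0.8]
width: 85.2
```

Call:
step_arm --pt "-41 30.5 0 0 1" --pt "-41 30.5 0 0 1" --pt "-41 30.5 0 0 1" --pt "-41 30.5 0 0 1" --pt "-41 30.5 0 0 1" --pt "-41 30.5 0 0 1" --pt "-41 30.5 0 0 1" --pt "-41 30.5 0 0 1" --pt "-41 30.5 0 0 1" --pt "-41 30.5 0 0 1" --pt "-41 30.5 0 0 1" --pt "0 0 0 0 1"

```text
clock: 2.48
eef_pos: [588.5, 53.0, 230.2]
orientation: [-3.141, 0.001, 1.548]
wrist_force: [-0.7, 0.8, -0.2]
width: 85.3
```

Run:
```python
from h import *
delta([584.8,53.2,150],1.551)
s=optics.snapshot("wrist"); save("w1.png",s["image"]); np.savez("w1.npz",**s)
s=optics.snapshot("top"); np.savez("top1.npz",**s); W=cloud(s)
print(s["mtx"][0], fit(W,(195,190,335,262),140,400))
```

```text
clock 2.48 pos [588.5  53.  230.2] rpy [-3.141e+00  5.000e-04  1.548e+00] F [-0.7  0.8 -0.2] w 85.3
turn -0.003 shift [ 0.1 -3.7 80.2]
[492.34924505   0.         279.50761579] {'n': 0, 'c': array([0., 0.]), 'sz': array([0., 0.]), 'ang': 0.0, 'z': nan, 'mean': array([nan, nan, nan])}
  return _methods._mean(a, axis=axis, dtype=dtype,
  ret = ret.dtype.type(ret / rcount)
h.py:14: RuntimeWarning: Mean of empty slice.
  return dict(n=len(P),c=np.round(c,1),sz=np.round(sz,1),ang=round(a,1),z=round(float(np.median(P[:,2])),1),mean=np.round(P.mean(0),1))
  ret = um.true_divide(
```

View pics/w1.png

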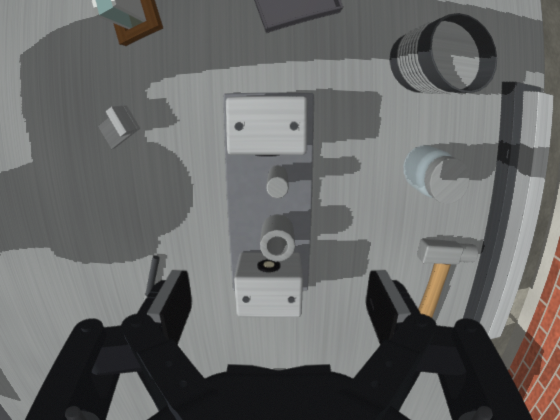

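The wrist view shows the pin at (277,187), the bushing at (276,245) and the housings above and below them, with the open fingers clear at the bottom. I'll cross-check positions using the wrist depth.

```bash
cat >> h.py <<'E'
def wcloud(s):
    z=s["range_z"].astype(float); K=s["mtx"]; R=cv2.Rodrigues(np.array(s["rvec"],float))[0]; t=np.array(s["tvec"],float).ravel()
    v,u=np.mgrid[0:z.shape[0],0:z.shape[1]]
    a=(u-K[0,2])/K[0,0]; b=(v-K[1,2])/K[1,1]; th=np.hypot(a,b); k=np.tan(th)/np.maximum(th,1e-9)
    W=(np.stack([a*k*z,b*k*z,z],-1)-t)@R; W[(z==0)|(th>1.3)]=np.nan
    return W
E
python3 - <<'E'
from h import *
s=dict(np.load("w1.npz")); W=wcloud(s)
R=cv2.Rodrigues(s["rvec"])[0]; print("cam",(-R.T@s["tvec"].ravel()).round(1))
for n,b,lo,hi in [("table",(320,40,380,60),-20,20),("houL",(215,85,315,160),71,82),("houR",(225,245,312,322),71,82)]: print(n,fit(W,b,lo,hi))
for n,b,lo,hi in [("pin",(255,170,300,205),60,76),("bush",(255,225,300,262),55,68)]:
    u0,v0,u1,v1=b; Q=W[v0:v1,u0:u1].reshape(-1,3); Q=Q[(Q[:,2]>lo)&(Q[:,2]<hi)]
    h=cv2.convexHull(Q[:,:2].astype(np.float32))[:,0]
    print(n,len(Q),Q.mean(0).round(1),circle(h))
E
```

```text
cam [590.2 135.6 372.7]
table {'n': 1196, 'c': array([672.4, 196.6]), 'sz': array([71.1, 23.5]), 'ang': 3.0, 'z': -0.0, 'mean': array([671.8, 196.4,  -0. ])}
houL {'n': 4690, 'c': array([577.9, 113.6]), 'sz': array([54.5, 75.2]), 'ang': 88.4, 'z': 74.9, 'mean': array([578.3, 114. ,  74.8])}
houR {'n': 2705, 'c': array([573.7, -70.2]), 'sz': array([54.8, 75. ]), 'ang': 89.0, 'z': 74.8, 'mean': array([574.2, -68.2,  74.7])}
pin 415 [586.9  54.5  69.3] [586.9  53.6  10.7]
bush 652 [585.  -12.4  59.4] [585.1 -13.2  18.7]
```

Call:
step_arm --pt "0 -2.3 40 0 1" --pt "0 0 40 0 1" --pt "0 0 40 0 1" --pt "0 0 40 0 1" --pt "0 0 20 0 1" --pt "0 0 12 0 1" --pt "0 0 0 0 -1" --pt "0 0 0 0 -1" --pt "0 0 0 0 -1" --pt "0 0 0 0 -1" --pt "0 0 0 0 -1" --pt "0 0 0 0 -1" --squeeze 50

```text
clock: 4.08
eef_pos: [585.7, 56.1, 40.4]
orientation: [3.14, -0.0, 1.553]
wrist_force: [-1.1, 0.6, 5.8]
width: 20.4
```

Run:
```python
from h import *
delta([533.8,-324,160])
```

```text
clock 4.08 pos [585.7  56.1  40.4] rpy [ 3.1397e+00 -2.0000e-04  1.5527e+00] F [-1.1  0.6  5.8] w 20.4
turn -0.0 shift [-381.   -45.  -119.6]
```

Call:
step_arm --pt "0 0 0 0 -1" --pt "0 0 -8 0 -1" --pt "0 0 -12 0 -1" --pt "0 0 0 0 -1"

```text
clock: 4.58
eef_pos: [585.9, 56.0, 60.6]
orientation: [3.139, -0.0, 1.553]
wrist_force: [-0.5, -0.2, -2.3]
width: 20.6
```

Run:
```python
from h import *
delta([533.8,-324,160])
s=optics.snapshot("wrist"); save("w2.png",s["image"]); np.savez("w2.npz",**s)
```

```text
clock 4.58 pos [585.9  56.   60.6] rpy [ 3.1392e+00 -1.0000e-04  1.5527e+00] F [-0.5 -0.2 -2.3] w 20.6
turn -0.0 shift [-380.9  -45.2  -99.4]
```

View pics/w2.png

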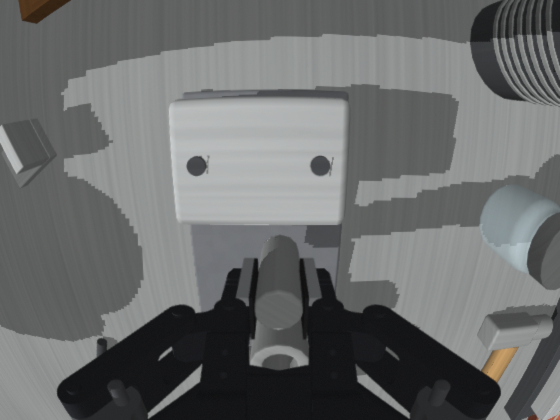

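The pin is gripped and lifted: it sits upright between the pads at (280,280), clear of the bushing below. Now to the narrow tray.

Call:
step_arm --pt "0 0 -45 0 -1" --pt "0 0 -45 0 -1" --pt "-38 -4.5 0 0 -1" --pt "-38 -4.5 0 0 -1" --pt "-38 -4.5 0 0 -1" --pt "-38 -4.5 0 0 -1" --pt "-38 -4.5 0 0 -1" --pt "-38 -4.5 0 0 -1" --pt "-38 -4.5 0 0 -1" --pt "-38 -4.5 0 0 -1" --pt "-38 -4.5 0 0 -1" --pt "-38 -4.5 0 0 -1"

```text
clock: 6.12
eef_pos: [532.5, -324.1, 148.7]
orientation: [-3.141, -0.001, 1.553]
wrist_force: [0.1, -0.3, -3.5]
width: 20.3
```

Run:
```python
from h import *
delta([533.8,-324,32])
s=optics.snapshot("wrist"); save("w3.png",s["image"]); np.savez("w3.npz",**s)
```

```text
clock 6.12 pos [ 532.5 -324.1  148.7] rpy [-3.1410e+00 -7.0000e-04  1.5528e+00] F [ 0.1 -0.3 -3.5] w 20.3
turn -0.0 shift [1.000e-01 1.300e+00 1.167e+02]
```

View pics/w3.png

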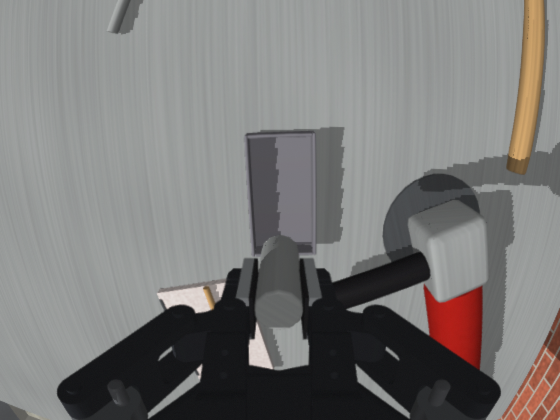

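The pin hangs over the narrow tray, which shows at (247–316, 132–255). Lowering it now.

Call:
step_arm --pt "0 1.3 40 0 -1" --pt "0 0 40 0 -1" --pt "0 0 20 0 -1" --pt "0 0 10 0 -1" --pt "0 0 3 0 -1" --pt "0 0 0 0 -1"

```text
clock: 6.92
eef_pos: [534.9, -323.4, 37.1]
orientation: [3.14, 0.001, 1.553]
wrist_force: [-0.1, -0.1, -1.6]
width: 20.5
```

Call:
step_arm --pt "0 0 1.5 0 -1" --pt "0 0 0 0 -1"

```text
clock: 7.18
eef_pos: [534.7, -323.3, 35.4]
orientation: [3.141, 0.001, 1.553]
wrist_force: [-0.2, -1.0, -2.6]
width: 20.4
```

Call:
step_arm --pt "0 0 1.5 0 -1" --pt "0 0 0 0 -1"

```text
clock: 7.42
eef_pos: [534.6, -323.3, 33.5]
orientation: [3.141, 0.0, 1.553]
wrist_force: [1.0, -0.6, -1.1]
width: 20.4
```

Call:
step_arm --pt "0 0 0.8 0 -1" --pt "0 0 0 0 -1"

```text
clock: 7.68
eef_pos: [534.7, -323.3, 33.4]
orientation: [3.141, 0.001, 1.553]
wrist_force: [-1.2, 0.7, 5.3]
width: 20.9
```

Call:
step_arm --pt "0 0 0 0 -0.4" --pt "0 0 0 0 -0.25" --pt "0 0 0 0 -0.2" --pt "0 0 0 0 -0.2"

```text
clock: 8.18
eef_pos: [534.2, -323.0, 32.3]
orientation: [-3.141, -0.0, 1.553]
wrist_force: [0.5, -1.5, -0.4]
width: 34.3
```

Call:
step_arm --pt "0 0 -10 0 -0.2" --pt "0 0 -30 0 -0.2" --pt "0 0 -45 0 0" --pt "0 0 -45 0 0.3"

```text
clock: 8.68
eef_pos: [534.2, -323.0, 164.4]
orientation: [3.141, 0.0, 1.553]
wrist_force: [1.0, -0.7, -0.3]
width: 55.4
```

Run:
```python
from h import *
delta([584.3,-13.5,150])
s=optics.snapshot("wrist"); np.savez("w4.npz",**s); W=wcloud(s)
m=(W[...,2]>55)&(W[...,2]<72)&(abs(W[...,0]-534)<30)&(abs(W[...,1]+324)<50)
print("wrist pin top",m.sum(), np.nanmedian(W[m],0) if m.any() else None)
s=optics.snapshot("top"); np.savez("top2.npz",**s); W=cloud(s)
m=(W[...,2]>55)&(W[...,2]<72)&(abs(W[...,0]-534)<30)&(abs(W[...,1]+324)<50)
print("top pin top",m.sum(), np.nanmedian(W[m],0) if m.any() else None)
```

```text
clock 8.68 pos [ 534.2 -323.   164.4] rpy [3.1413e+00 1.0000e-04 1.5528e+00] F [ 1.  -0.7 -0.3] w 55.4
turn -0.0 shift [310.4  44.5  14.4]
wrist pin top 592 [ 535.10516538 -324.6846484    62.71397197]
top pin top 110 [ 533.46536629 -324.18281489   64.15648929]
```

Both cameras see the pin standing in the narrow tray, top at about 63 mm as expected. Next, the bushing.

Call:
step_arm --pt "38.8 5.5 0 0 1" --pt "38.8 5.5 0 0 1" --pt "38.8 5.5 0 0 1" --pt "38.8 5.5 0 0 1" --pt "38.8 5.5 0 0 1" --pt "38.8 5.5 0 0 1" --pt "38.8 5.5 0 0 1" --pt "38.8 5.5 0 0 1" --pt "0 0 40 0 1" --pt "0 0 30 0 1" --pt "0 0 0 0 1"

```text
clock: 10.15
eef_pos: [581.1, -13.0, 90.0]
orientation: [-3.136, -0.001, 1.553]
wrist_force: [-0.9, 0.7, 0.4]
width: 85.5
```

Run:
```python
from h import *
delta([584.3,-13.5,32],1.55)
```

```text
clock 10.15 pos [581.1 -13.   90. ] rpy [-3.1356e+00 -7.0000e-04  1.5531e+00] F [-0.9  0.7  0.4] w 85.5
turn 0.003 shift [-0.5  3.2 58. ]
```

Call:
step_arm --pt "-0.5 3.2 25 0 1" --pt "0 0 20 0 1" --pt "0 0 12 0 1" --pt "0 0 0 0 -1" --pt "0 0 0 0 -1" --pt "0 0 0 0 -1" --pt "0 0 0 0 -1" --pt "0 0 0 0 -1" --pt "0 0 0 0 -1" --squeeze 60

```text
clock: 11.28
eef_pos: [588.1, -14.2, 36.9]
orientation: [3.139, 0.0, 1.553]
wrist_force: [-0.9, -0.2, 5.6]
width: 34.9
```

Call:
step_arm --pt "0 0 -10 0 -1" --pt "0 0 -10 0 -1" --pt "0 0 0 0 -1"

```text
clock: 11.65
eef_pos: [587.9, -14.2, 56.6]
orientation: [3.14, 0.0, 1.553]
wrist_force: [-0.4, 0.4, -2.8]
width: 35.2
```

Run:
```python
from h import *
delta([605.2,270,145],1.55)
s=optics.snapshot("wrist"); np.savez("w5.npz",**s); W=wcloud(s); save("w5.png",s["image"][200:420,120:440])
```

```text
clock 11.65 pos [587.9 -14.2  56.6] rpy [3.1397e+00 1.0000e-04 1.5528e+00] F [-0.4  0.4 -2.8] w 35.2
turn 0.003 shift [284.5  11.3 -88.4]
```

View pics/w5.png

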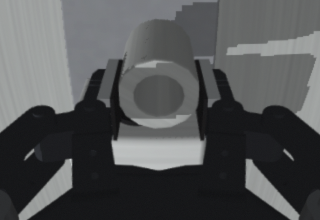

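The bushing is held between the pads and lifted off the base plate (crop centre about (160,90)). Now the square tray.

Call:
step_arm --pt "0 0 -45 0 -1" --pt "0 0 -45 0 -1" --pt "40.6 1.6 0 0 -1" --pt "40.6 1.6 0 0 -1" --pt "40.6 1.6 0 0 -1" --pt "40.6 1.6 0 0 -1" --pt "40.6 1.6 0 0 -1" --pt "40.6 1.6 0 0 -1" --pt "40.6 1.6 0 0 -1" --pt "0 0 0 0 -1"

```text
clock: 12.95
eef_pos: [602.7, 272.8, 144.5]
orientation: [-3.141, -0.001, 1.557]
wrist_force: [-0.8, -0.7, -3.5]
width: 35.2
```

Run:
```python
from h import *
delta([605.2,270,30])
s=optics.snapshot("wrist"); W=wcloud(s)
np.savez("w6.npz",**s)
m=(W[...,2]>12)&(W[...,2]<26)&(abs(W[...,0]-605)<60)&(abs(W[...,1]-270)<60)
print(m.sum(), cv2.minAreaRect(W[m][:,:2].astype(np.float32)))
```

```text
clock 12.95 pos [602.7 272.8 144.5] rpy [-3.1408e+00 -6.0000e-04  1.5569e+00] F [-0.8 -0.7 -3.5] w 35.2
turn -0.0 shift [ -2.8   2.5 114.5]
1564 ((606.4650268554688, 270.3492126464844), (88.21635437011719, 88.90245819091797), 16.895008087158203)
```

Call:
step_arm --pt "-2.6 2.5 40 0 -1" --pt "0 0 40 0 -1" --pt "0 0 20 0 -1" --pt "0 0 10 0 -1" --pt "0 0 0 0 -1"

```text
clock: 13.62
eef_pos: [605.5, 266.3, 35.1]
orientation: [-3.14, 0.001, 1.552]
wrist_force: [-0.2, 0.2, -2.2]
width: 35.2
```

Call:
step_arm --pt "0 0 2 0 -1" --pt "0 0 0 0 -1"

```text
clock: 13.88
eef_pos: [606.7, 267.4, 34.6]
orientation: [3.14, -0.001, 1.553]
wrist_force: [-0.5, 0.7, -2.8]
width: 35.4
```

Call:
step_arm --pt "0 2.5 2 0 -1" --pt "0 0 0 0 -1"

```text
clock: 14.12
eef_pos: [608.7, 267.3, 31.7]
orientation: [3.141, -0.0, 1.553]
wrist_force: [-0.2, -0.2, -2.3]
width: 35.0
```

Call:
step_arm --pt "0 0 1.5 0 -1" --pt "0 0 0 0 -1"

```text
clock: 14.38
eef_pos: [608.3, 267.2, 29.9]
orientation: [3.142, -0.0, 1.553]
wrist_force: [-0.2, -0.6, -2.9]
width: 35.1
```

Call:
step_arm --pt "2.5 -2.5 0 0 -1" --pt "0 0 1 0 -1" --pt "0 0 0 0 -1"

```text
clock: 14.75
eef_pos: [605.5, 270.1, 29.9]
orientation: [-3.141, -0.001, 1.553]
wrist_force: [-3.7, 0.1, 5.3]
width: 35.2
```

Call:
step_arm --pt "0 0 1 0 -1" --pt "0 0 0 0 -1"

```text
clock: 15.0
eef_pos: [605.5, 270.1, 29.8]
orientation: [3.141, -0.001, 1.553]
wrist_force: [-5.6, -0.7, 11.4]
width: 35.3
```

Contact with the floor is felt, so I release with a small opening and lift.

Call:
step_arm --pt "0 0 -0.5 0 -0.1" --pt "0 0 0 0 0.08" --pt "0 0 0 0 0.08" --pt "0 0 0 0 0.08"

```text
clock: 15.5
eef_pos: [605.9, 269.7, 28.3]
orientation: [-3.141, 0.0, 1.553]
wrist_force: [0.5, -1.0, 0.1]
width: 46.2
```

Call:
step_arm --pt "0 0 -10 0 0.08" --pt "0 0 -30 0 0.08" --pt "0 0 -45 0 0.3" --pt "0 0 -45 0 1" --pt "0 0 -10 0 1" --pt "0 0 0 0 1"

```text
clock: 16.25
eef_pos: [606.5, 269.9, 169.6]
orientation: [3.139, -0.001, 1.553]
wrist_force: [0.4, 0.8, -0.1]
width: 85.4
```

Run:
```python
from h import *
delta([422.5,258.2,170],1.5708+np.deg2rad(16))
s=optics.snapshot("wrist"); np.savez("w7.npz",**s); W=wcloud(s)
def rect(W,c,r,lo,hi):
    m=(W[...,2]>lo)&(W[...,2]<hi)&(np.hypot(W[...,0]-c[0],W[...,1]-c[1])<r)
    return m.sum(), np.round(W[m].mean(0),1), [np.round(x,1) for x in cv2.minAreaRect(W[m][:,:2].astype(np.float32))]
print("wrist bush",rect(W,(605,270),45,45,60))
print("wrist holder",rect(W,(422,258),50,12,22)); print("wrist cell",rect(W,(422,258),40,83,95))
s=optics.snapshot("top"); W=cloud(s); np.savez("top3.npz",**s); print("top bush",rect(W,(605,270),45,45,60)); print("top cell",rect(W,(422,258),40,83,95))
```

```text
clock 16.25 pos [606.5 269.9 169.6] rpy [ 3.1395e+00 -8.0000e-04  1.5528e+00] F [ 0.4  0.8 -0.1] w 85.4
turn -0.297 shift [  39.5 -180.1   -0.4]
wrist bush (np.int64(1106), array([605.5, 271.9,  52.2]), [array([605.4, 271.3]), array([36.9, 37. ]), np.float64(5.0)])
wrist holder (np.int64(1574), array([432.8, 263.3,  17.7]), [array([424. , 258.1]), array([54.1, 68.8]), np.float64(16.9)])
wrist cell (np.int64(1010), array([425.5, 259.1,  87.6]), [array([423.8, 258.2]), array([26.3, 40.5]), np.float64(17.1)])
top bush (np.int64(222), array([603. , 269.7,  53. ]), [array([603.4, 269.9]), array([36. , 36.9]), np.float64(62.5)])
top cell (np.int64(309), array([422. , 257.7,  89. ]), [array([422.2, 258.3]), array([24.3, 41.3]), np.float64(16.0)])
```

The bushing stands upright in the square tray in both cameras. Now the cell, at about (423, 258) with yaw about 16.4°.

Call:
step_arm --pt "0 0 0 -0.152 1" --pt "0 0 0 -0.152 1" --pt "8.1 -35.9 0 0 1" --pt "8.1 -35.9 0 0 1" --pt "8.1 -35.9 0 0 1" --pt "8.1 -35.9 0 0 1" --pt "8.1 -35.9 0 0 1" --pt "0 0 0 0 1" --pt "0 0 0 0 1"

```text
clock: 17.48
eef_pos: [422.1, 257.8, 167.7]
orientation: [-3.141, 0.0, 1.857]
wrist_force: [-0.1, 0.3, -0.9]
width: 85.4
```

Run:
```python
from h import *
delta([423,258.2,46],1.857)
s=optics.snapshot("wrist"); np.savez("w8.npz",**s); W=wcloud(s); save("w8.png",s["image"])
def rect(W,c,r,lo,hi):
    m=(W[...,2]>lo)&(W[...,2]<hi)&(np.hypot(W[...,0]-c[0],W[...,1]-c[1])<r)
    return m.sum(), [np.round(x,1) for x in cv2.minAreaRect(W[m][:,:2].astype(np.float32))]
print("wrist holder",rect(W,(422,258),50,12,22)); print("wrist cell",rect(W,(422,258),40,83,95))
```

```text
clock 17.48 pos [422.1 257.8 167.7] rpy [-3.1406e+00  2.0000e-04  1.8569e+00] F [-0.1  0.3 -0.9] w 85.4
turn -0.0 shift [1.000e-01 9.000e-01 1.217e+02]
wrist holder (np.int64(2135), [array([423.8, 258.4]), array([52.6, 67.9]), np.float64(16.5)])
wrist cell (np.int64(1712), [array([423.6, 258.7]), array([23.9, 40.2]), np.float64(17.1)])
```

View pics/w8.png

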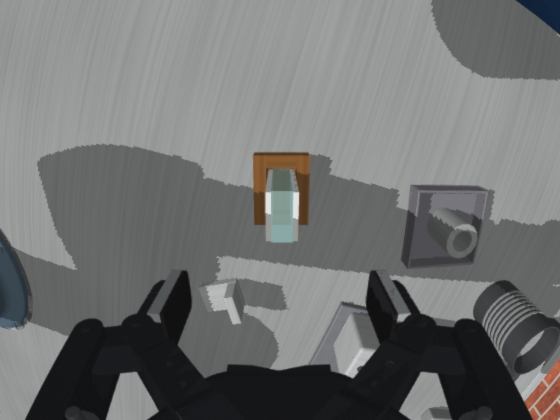

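The wrist view shows the cell at (282,205), centred and square between the open fingers. The frosted faces (white, left and right) face the pads. Descending above it first.

Call:
step_arm --pt "0 1.2 35 -0.004 1" --pt "0 0 30 0 1" --pt "0 0 0 0 1"

```text
clock: 17.9
eef_pos: [422.2, 257.3, 101.2]
orientation: [-3.136, 0.001, 1.86]
wrist_force: [0.5, 0.5, 0.4]
width: 85.5
```

Run:
```python
from h import *
delta([423.2,258.4,45],1.861)
```

```text
clock 17.9 pos [422.2 257.3 101.2] rpy [-3.1365e+00  7.0000e-04  1.8601e+00] F [0.5 0.5 0.4] w 85.5
turn -0.001 shift [ 0.7  1.3 56.2]
```

Call:
step_arm --pt "0.7 1.3 25 0 1" --pt "0 0 20 0 1" --pt "0 0 11 0 1" --pt "0 0 0 0 1" --pt "0 0 0 0 1" --squeeze 45

```text
clock: 18.52
eef_pos: [425.4, 259.7, 48.5]
orientation: [3.14, -0.0, 1.861]
wrist_force: [-0.2, -0.2, -0.5]
width: 85.4
```

Run:
```python
from h import *
delta([423.2,258.4,45],1.861)
```

```text
clock 18.52 pos [425.4 259.7  48.5] rpy [ 3.1399e+00 -3.0000e-04  1.8607e+00] F [-0.2 -0.2 -0.5] w 85.4
turn -0.0 shift [-0.6 -2.5  3.5]
```

Call:
step_arm --pt "-0.6 -2.2 2.5 0 1" --pt "0 0 0 0 1" --pt "0 0 0 0 1"

```text
clock: 18.9
eef_pos: [422.5, 258.2, 45.2]
orientation: [3.141, -0.0, 1.861]
wrist_force: [0.4, -0.5, 0.3]
width: 85.4
```

Call:
step_arm --pt "0 0 0 0 0" --pt "0 0 0 0 -0.3" --pt "0 0 0 0 -1" --pt "0 0 0 0 -1" --pt "0 0 0 0 -1" --pt "0 0 0 0 -1" --pt "0 0 0 0 -1"

```text
clock: 19.77
eef_pos: [422.5, 258.1, 45.0]
orientation: [3.142, -0.0, 1.861]
wrist_force: [1.0, 0.3, -0.5]
width: 23.6
```

Call:
step_arm --pt "0 0 -4 0 -1" --pt "0 0 -6 0 -1" --pt "0 0 -10 0 -1" --pt "0 0 -30 0 -1" --pt "0 0 -40 0 -1" --pt "0 0 -35 0 -1" --pt "0 0 0 0 -1"

```text
clock: 20.65
eef_pos: [424.7, 259.2, 173.6]
orientation: [3.135, -0.001, 1.861]
wrist_force: [-0.0, -0.0, -1.4]
width: 23.6
```

Run:
```python
from h import *
delta([575.2,21.5,170],1.55)
s=optics.snapshot("wrist"); np.savez("w9.npz",**s); W=wcloud(s); save("w9.png",s["image"])
```

```text
clock 20.65 pos [424.7 259.2 173.6] rpy [ 3.1347e+00 -1.0000e-03  1.8609e+00] F [-0.  -0.  -1.4] w 23.6
turn 0.311 shift [-234.5  155.4    3.6]
```

View pics/w9.png

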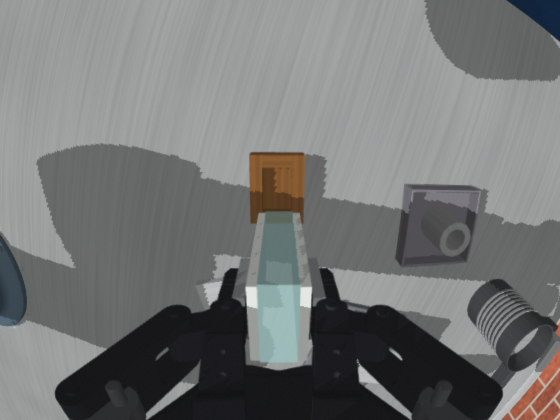

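The cell is out of the holder, upright between the pads at (280,290), and the holder pocket is empty. Now I turn it and carry it over the gauge.

Call:
step_arm --pt "0 0 0 0.105 -1" --pt "0 0 0 0.105 -1" --pt "0 0 0 0.1 -1" --pt "-29.3 19.4 0 0 -1" --pt "-29.3 19.4 0 0 -1" --pt "-29.3 19.4 0 0 -1" --pt "-29.3 19.4 0 0 -1" --pt "-29.3 19.4 0 0 -1" --pt "-29.3 19.4 0 0 -1" --pt "-29.3 19.4 0 0 -1" --pt "-29.3 19.4 0 0 -1" --pt "0 0 0 0 -1"

```text
clock: 22.2
eef_pos: [573.0, 18.7, 168.1]
orientation: [-3.139, 0.0, 1.548]
wrist_force: [0.5, 0.4, -2.0]
width: 23.8
```

Call:
step_arm --pt "0 0 20 0 -1" --pt "0 0 20 0 -1" --pt "0 0 0 0 -1" --pt "0 0 0 0 -1"

```text
clock: 22.7
eef_pos: [572.5, 21.2, 130.1]
orientation: [-3.141, -0.0, 1.551]
wrist_force: [1.1, 1.2, -2.1]
width: 23.7
```

```bash
cat >> h.py <<'E'
def rel():
    "cell relative to gauge, both cameras"
    for n in ("top","wrist"):
        s=optics.snapshot(n); W=cloud(s) if n=="top" else wcloud(s); np.savez("rel_%s.npz"%n,**s)
        m=(W[...,2]>72)&(W[...,2]<79)&(abs(W[...,0]-575)<48)&(abs(W[...,1]-21.5)<130)
        P=W[m]; o=[]
        for sg in (1,-1):
            Q=P[(sg*(P[:,1]-21.5)>58)]; o.append(cv2.minAreaRect(Q[:,:2].astype(np.float32)) if len(Q)>20 else ((np.nan,)*2,(0,0),0)); print(n,"housing",len(Q),[np.round(x,1) for x in o[-1]])
        print(n,"centre",(np.array(o[0][0])+o[1][0])/2)
E
python3 - <<'E'
from h import *
delta([575.2,21.5,59],1.55)
rel()
E
```

```text
clock 22.7 pos [572.5  21.2 130.1] rpy [-3.1408e+00 -3.0000e-04  1.5514e+00] F [ 1.1  1.2 -2.1] w 23.7
turn 0.001 shift [ 0.4  2.7 71.1]
top housing 0 [array([nan, nan]), array([0, 0]), np.int64(0)]
top housing 543 [array([572.6, -82.6]), array([32.6, 75.1]), np.float64(89.5)]
top centre [nan nan]
wrist housing 10385 [array([578.1, 113.5]), array([54.5, 74.7]), np.float64(88.5)]
wrist housing 156 [array([570.6, -85.7]), array([22.9, 55.3]), np.float64(89.2)]
wrist centre [574.36569214  13.90019608]
```

```bash
cat >> h.py <<'E'
def cell(zt, n="wrist", f=None):
    s=dict(np.load(f or "rel_%s.npz"%n)); W=cloud(s) if n=="top" else wcloud(s); p=sense()["eef_pos"]
    m=(abs(W[...,0]-p[0])<30)&(abs(W[...,1]-p[1])<35)
    T=W[m&(abs(W[...,2]-zt)<4)]; 
    if len(T)>10: print(n,"top face",len(T),[np.round(x,1) for x in cv2.minAreaRect(T[:,:2].astype(np.float32))],"z",np.median(T[:,2]).round(1))
    for a in range(int(zt)-80,int(zt)-5,12):
        F=W[m&(W[...,2]>a)&(W[...,2]<a+12)&(W[...,1]>p[1]+12)]
        if len(F)>10: print(n,"front z",a,len(F),np.median(F[:,1]).round(1),"x",np.percentile(F[:,0],[2,98]).round(1),"zmin",F[:,2].min().round(1))
E
python3 - <<'E'
from h import *
cell(173.2); cell(173.2,"top")
E
```

```text
wrist top face 6054 [array([570.8,  23.5]), array([46.6, 48.7]), np.float64(52.5)] z 173.6
wrist front z 93 290 40.6 x [561.8 584.7] zmin 93.1
wrist front z 105 364 40.6 x [561.7 584.8] zmin 105.1
wrist front z 117 438 40.6 x [561.8 584.9] zmin 117.1
wrist front z 129 556 40.5 x [561.6 584.8] zmin 129.0
wrist front z 141 685 40.4 x [561.6 584.8] zmin 141.0
wrist front z 153 834 40.5 x [561.5 584.6] zmin 153.0
wrist front z 165 1956 38.9 x [553.5 585. ] zmin 165.0
```

Call:
step_arm --pt "0.6 2.8 20 0 -1" --pt "0 0 20 0 -1" --pt "0 0 15 0 -1" --pt "0 0 10 0 -1" --pt "0 0 0 0 -1" --pt "0 0 0 0 -1"

```text
clock: 23.55
eef_pos: [576.4, 21.2, 65.6]
orientation: [3.14, -0.0, 1.551]
wrist_force: [-0.2, 0.4, -1.7]
width: 23.6
```

Run:
```python
from h import *
delta([575.5,21.7,59],1.55)
rel(); cell(sense()["eef_pos"][2]+43.3)
```

```text
clock 23.55 pos [576.4  21.2  65.6] rpy [ 3.1405 -0.      1.5508] F [-0.2  0.4 -1.7] w 23.6
turn 0.001 shift [ 0.5 -0.9  6.6]
top housing 30 [array([602.1, 137.8]), array([ 4.8, 23.9]), np.float64(76.2)]
top housing 701 [array([572.2, -78.2]), array([75. , 40.9]), np.float64(0.6)]
top centre [587.19711304  29.7995224 ]
wrist housing 21991 [array([578.1, 113.5]), array([54.4, 74.4]), np.float64(88.9)]
wrist housing 0 [array([nan, nan]), array([0, 0]), np.int64(0)]
wrist centre [nan nan]
wrist top face 6093 [array([579. ,  23.6]), array([49.6, 47.1]), np.float64(34.4)] z 108.8
wrist front z 29 303 40.7 x [565.1 588.3] zmin 29.0
wrist front z 41 364 40.7 x [565.2 588.2] zmin 41.0
wrist front z 53 446 40.6 x [565.2 588.2] zmin 53.0
wrist front z 65 565 40.6 x [565.1 588.2] zmin 65.0
wrist front z 77 702 40.5 x [565.  588.2] zmin 77.0
wrist front z 89 850 40.6 x [564.9 588. ] zmin 89.0
wrist front z 101 1889 38.8 x [556.4 588.4] zmin 101.0
```

Call:
step_arm --pt "0.5 -0.7 3.5 0 -1" --pt "0 0 3.2 0 -1" --pt "0 0 0 0 -1" --pt "0 0 0 0 -1" --pt "0 0 0 0 -1"

```text
clock: 24.28
eef_pos: [575.2, 21.7, 58.4]
orientation: [3.141, -0.0, 1.551]
wrist_force: [0.7, -0.9, -1.5]
width: 23.7
```

Run:
```python
from h import *
delta([575.5,21.7,59],1.55)
rel(); cell(sense()["eef_pos"][2]+43.3)
s=dict(np.load("rel_wrist.npz")); W=wcloud(s)
# inner face of left housing, and +x/-x sides
m=(W[...,2]>30)&(W[...,2]<70)&(abs(W[...,1]-86)<6)&(abs(W[...,0]-577)<36); print("inner face",m.sum(),np.median(W[m],0) if m.any() else "")
c=optics.snapshot("scene"); im=c["image"]; u=cv2.projectPoints(np.array([[575.5,21.5,60.]]),c["rvec"],c["tvec"],c["mtx"],None)[0].ravel().astype(int); print(u)
cr=im[u[1]-70:u[1]+60,u[0]-95:u[0]+95]; save("fin.png",cv2.resize(cr,None,fx=4,fy=4,interpolation=cv2.INTER_CUBIC))
```

```text
clock 24.27 pos [575.2  21.7  58.4] rpy [ 3.1414e+00 -1.0000e-04  1.5508e+00] F [ 0.7 -0.9 -1.5] w 23.7
turn 0.001 shift [-0.   0.3 -0.6]
top housing 41 [array([597.6, 136.8]), array([ 6.3, 31.7]), np.float64(83.6)]
top housing 735 [array([572.5, -77.8]), array([75.8, 42.9]), np.float64(1.3)]
top centre [585.05032349  29.49113083]
wrist housing 24436 [array([578.1, 113.5]), array([54.5, 74.4]), np.float64(88.7)]
wrist housing 0 [array([nan, nan]), array([0, 0]), np.int64(0)]
wrist centre [nan nan]
wrist top face 6079 [array([572.8,  24.3]), array([46.9, 48.8]), np.float64(52.0)] z 101.4
wrist front z 21 292 41.3 x [564.  586.9] zmin 21.1
wrist front z 33 358 41.2 x [563.8 587. ] zmin 33.0
wrist front z 45 452 41.2 x [563.8 586.9] zmin 45.1
wrist front z 57 544 41.1 x [563.8 586.9] zmin 57.0
wrist front z 69 703 41.1 x [563.7 586.9] zmin 69.0
wrist front z 81 840 41.1 x [563.6 586.8] zmin 81.0
wrist front z 93 1940 39.5 x [555.3 587.1] zmin 93.0
inner face 206 [577.6610261   83.78041066  61.91189591]
[286 219]
```

View pics/fin.png

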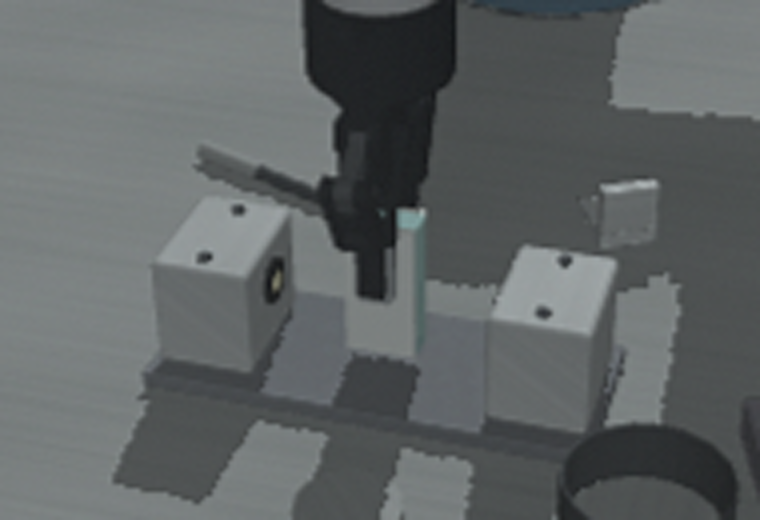

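The scene crop shows the cell upright about midway between the housings, with its frosted broad face towards the camera and clear faces towards the lenses. It is held only by the frosted faces. A short hold to check it is still, then hand in.

Call:
step_arm --pt "0 0 0 0 -1" --pt "0 0 0 0 -1" --pt "0 0 0 0 -1" --pt "0 0 0 0 -1"

```text
clock: 24.92
eef_pos: [575.1, 21.7, 58.3]
orientation: [3.142, -0.0, 1.551]
wrist_force: [-0.8, 1.0, -0.9]
width: 23.4
```

Run:
```python
from h import *
st=sense(); p=st["eef_pos"]; delta([575.5,21.7,59],1.55)
rel(); cell(p[2]+43.3)
a=cloud(dict(np.load("top0.npz"))); b=cloud(dict(np.load("rel_top.npz")))
for n,bx,lo,hi in [("can",(145,120,200,180),95,120),("jar",(220,120,255,165),60,85),("angle",(205,305,250,350),25,50),("bit",(305,285,380,325),6,20)]:
    print(n,fit(a,bx,lo,hi)["c"],fit(b,bx,lo,hi)["c"])
if abs(p[0]-575.4)<1.5 and abs(p[1]-21.6)<1.5 and abs(p[2]-58.7)<1.2: print("sign",sign_off())
```

```text
clock 24.93 pos [575.1  21.7  58.3] rpy [ 3.1415e+00 -1.0000e-04  1.5508e+00] F [-0.8  1.  -0.9] w 23.4
turn 0.001 shift [-0.   0.4 -0.7]
top housing 42 [array([597.4, 137.1]), array([ 6.5, 31.9]), np.float64(83.1)]
top housing 728 [array([572.1, -78.2]), array([74.8, 43.3]), np.float64(1.3)]
top centre [584.74581909  29.47677612]
wrist housing 24464 [array([578.2, 113.4]), array([54.6, 74.3]), np.float64(88.5)]
wrist housing 0 [array([nan, nan]), array([0, 0]), np.int64(0)]
wrist centre [nan nan]
wrist top face 6103 [array([572.5,  24. ]), array([47.1, 48.7]), np.float64(53.3)] z 101.3
wrist front z 21 292 41.2 x [563.9 586.8] zmin 21.1
wrist front z 33 360 41.3 x [563.7 586.8] zmin 33.0
wrist front z 45 451 41.2 x [563.7 586.8] zmin 45.0
wrist front z 57 553 41.2 x [563.7 586.8] zmin 57.1
wrist front z 69 693 41.1 x [563.6 586.9] zmin 69.0
wrist front z 81 831 41.2 x [563.5 586.6] zmin 81.0
wrist front z 93 1942 39.6 x [555.5 587.1] zmin 93.0
can [753.5 187.4] [753.8 187.3]
jar [764.7  59.2] [0. 0.]
angle [408.  126.9] [0. 0.]
bit [ 407.3 -108.7] [ 399.8 -120.3]
the job is handed in; nothing more can be done
sign None
  return _methods._mean(a, axis=axis, dtype=dtype,
  ret = ret.dtype.type(ret / rcount)
h.py:14: RuntimeWarning: Mean of empty slice.
  return dict(n=len(P),c=np.round(c,1),sz=np.round(sz,1),ang=round(a,1),z=round(float(np.median(P[:,2])),1),mean=np.round(P.mean(0),1))
  ret = um.true_divide(
```

The job is handed in at about 25 s. The pin stands in the narrow tray and the bushing in the square tray. The arm is still holding the glass cell upright between the housings, by its frosted faces only.

**Pin and bushing:** after each release, both the wrist and top cameras saw the part standing in its tray at the right height.

**Cell position:** in the last wrist-camera depth the cell's centre was at about (575.2, 21.2). I put the gauge's centre at about (576, 21) from the wrist camera and (574.6, 21.2) from the top camera. So it sits within about 1 mm sideways, and the window is about 0.5 mm low (cell top at 101.3 mm, against 102 mm). I left that offset because correcting it risked a larger jump in the arm's position. Its front face read vertical to about 0.1 mm, and over the last half second it moved by 0.1 mm or less. The wrist force showed no contact.

**Checks that failed or disagreed:**
- **Gauge from above:** at the end the arm hid much of the gauge from the top camera, so that camera's final gauge centre was not usable. I relied on the wrist camera and earlier measurements.
- **Other objects:** the can had not moved. The jar and angle block were hidden from the top camera at the end, so I could not confirm them by measurement. The drill bit's fitted centre differed by about 14 mm, with a threshold that also picks up table points and the arm in view. The arm never went near it, and it was in the last scene picture, but I did not measure it there. I did not re-measure the hammer.
- **Cameras:** the wrist and top cameras disagreed by 1 to 2 mm in x, within the stated calibration.

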